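Retire a USB drive into the destruction box

TASK

The red USB drive is to be destroyed: take it out of the pocket tray, lay it flat on the feed shelf of the destruction box and let go of it. Then push it in through the yellow spring flap until it drops into the bin and the flap has swung fully shut behind it. Leave the other three drives in their pockets.

Things in the scene. Friction and masses are not known exactly. Their poses are not given: they have to be found in the camera images.
- usb_red_center (a point): THE DRIVE TO DESTROY: a rugged USB drive, a heavy red block with a bare metal cap at one end; 70 x 26 x 18 mm, 0.1 to 0.16 kg; at first flat in a tray pocket. This point is its centre (9 mm above its underside); x along its 70 mm length towards the metal cap, y across its 26 mm width, z up. It may be in any of the four pockets.
- usb_blue_center (a point): a rugged USB drive, a heavy blue block with a bare metal cap at one end; 70 x 26 x 18 mm, 0.1 to 0.16 kg; at first flat in a tray pocket. This point is its centre (9 mm above its underside); x along its 70 mm length towards the metal cap, y across its 26 mm width, z up. To be left alone.
- usb_green_center (a point): a rugged USB drive, a heavy green block with a bare metal cap at one end; 70 x 26 x 18 mm, 0.1 to 0.16 kg; at first flat in a tray pocket. This point is its centre (9 mm above its underside); x along its 70 mm length towards the metal cap, y across its 26 mm width, z up. To be left alone.
- usb_white_center (a point): a rugged USB drive, a heavy white block with a bare metal cap at one end; 70 x 26 x 18 mm, 0.1 to 0.16 kg; at first flat in a tray pocket. This point is its centre (9 mm above its underside); x along its 70 mm length towards the metal cap, y across its 26 mm width, z up. To be left alone.
- tray: black pocket tray, fixed, 184 x 140 x 30 mm (its x, y, z); origin at the centre of its underside on the table. Four pockets, 74 x 30 mm (long way along tray x) and 7 mm deep, centred at tray x = +-43 mm, y = +-37.5 mm; a drive in its pocket has 2 mm play each side and stands 11 mm proud of the tray's top.
- port (a point): middle of the port's threshold, level with the feed shelf's top (120 mm above the table), on the outer face of the front wall. x points inwards through the port (the way to push), y along the wall, z up. Port 90 mm wide, 42 mm high. The wall is 4 mm thick and the shelf ends with it. A drive pushed until its rear end is within about 15 mm of the wall overbalances and falls in; right up to the wall is surest.
- dropbox: the destruction box, fixed, turned up to 17 degrees; origin on the table below the port's middle, axes as the port. Feed shelf towards -x; behind the front wall a bin 170 mm long, 172 mm wide inside, its floor 110 mm below the shelf; grey sides, clear roof and back. The roof's top is 52 mm above the shelf: a tool pointing down can come up to the wall, not through it.
- shelf_mid (a point): middle of the flat aluminium feed shelf's top, 120 mm above the table, 70 mm in front of the port; same axes as the port. The shelf is 140 mm long (from the port outwards) and 180 mm wide, with a 4 mm thick, 10 mm high edge strip along each side; its outer end is open.
- flap (a joint): the yellow flap that closes the port, 86 x 38 mm, hinged along its upper edge 40 mm above the shelf, just behind the front wall. 0 = shut (hanging upright), positive = its lower edge swung into the box, at most 1.4 rad. A weak spring (about 0.1 N at its lower edge to start it, under 0.5 N when a drive is passing) swings it shut by itself.
Mind the look-alikes: they are no part of the job. Of the things like the part that bears usb_red_center, leave any that is orange; of the rest the larger one is meant.

How it is judged:
By the outcome, as a careful person would: the job done as asked, in the order asked, and still so for the second after the job is handed in, with the robot touching nothing.
It also fails if it takes over 54 s, if anything falls off the work surface, if the arm or the gripper's body presses on something with over 40 N, if the wrist force passes 120 N, or if a joint passes its speed limit or range.

ROBOT

A 6-joint arm with a two-finger parallel gripper is mounted at the origin on the work surface. World frame = base frame: x ahead of the robot, y to its left, z up, the work surface at z = 0. Lengths are in m, angles in rad, forces in N, time in s.
With the tool pointing down it reaches from about 0.425 to 0.95 m from the base axis. Payload 3.5 kg.
Tool frame: the origin (TCP) lies on the centre line of the jaws, within the pads' length; the fingertips stand 17 mm ahead of it and the grasp point (between the pads) lies 2 mm behind it; z points along the fingers, y is the direction in which the jaws open and shut (so a half turn about z gives the same grasp; the last joint's range is limited). The gripper opens to 85 mm and grips with 20 to 120 N. Pads are 22 mm wide; open, the fingers measure 114 mm over their backs; the gripper's body (76 mm by 85 mm) begins 54 mm behind the grasp point. The pads swing forward as they close: fully open they stand 13 mm farther back than shut.
Start: joints at [1.149, 0.286, 1.577, -0, 1.279, -0.15], TCP at [0.181, 0.65, 0.248] pointing down, gripper open.
Joint ranges: [-2.77, 2.77], [-0.9, 2.22], [0.21, 2.48], [-1.53, 4.67], [0.24, 2.81], [-2.84, 2.84]. Speed limits (rad/s): [2.79, 2.79, 3.14, 3.14, 3.14, 3.14].

INTERFACE

Orientations are given as a unit quaternion [x, y, z, w].
In Python, from plant import * gives the robot as it stands.
- The arm moves only by the shell command python3 -m jog 'ROWS' [FORCE]. ROWS is a JSON object of lists of equal length, an entry for each row: "travel": the shift along the world's x, y, z in mm, a list of three; "dr": the turn, a rotation vector about the world's x, y, z in degrees, a list of three; "jaw": the closure in counts, from 0 (fully open) to 255 (shut). In form: {"travel": [[x, y, z], ...], "dr": [[wx, wy, wz], ...], "jaw": [jaw, ...]}. A call has 1 to 5 rows; each row shifts and turns the commanded pose from where the row before left it; what a row does not reach is not made up. A row lasts 1/12 s, in which the tool goes at most 41.7 mm and 7.16 degrees, less where a joint would pass 70% of its speed; a pose out of reach is approached as far as the arm can. A call is refused whole if a number of a shift passes 41.7 or a number of a turn 7.16, either way. A call with a gripper value outside its range is refused whole. The fingers move at their own pace and stop on an object; FORCE is the grip in N (left out, the last holds). Time passes only in rows, so rows that do not move let the fingers close. It gives the time, the measured TCP pose, the force and the opening at its end, in the units of the state.
- get_state(): the state, without advancing time (a new reading comes with each control period).
- read_camera(name): name is "scene" or "top" or "wrist"; returns the picture (400x640x3 uint8, red, green, blue); there is no depth.
- camera_info(name): a dict with "K" (3x3 intrinsics, pixels), "k1" (the pictures are not rectified: a ray, as slopes to the right and down, at radius r is drawn at 1 + k1 r^2 times it, then the intrinsics apply), "R" (3x3) and "t" (3): a world point X has camera coordinates R X + t; the wrist camera has in their place "mount" (4x4, takes a point from camera to tool coordinates, whose origin is the TCP and whose axes are the flange's). Camera axes: x right, y down, z forward; pixel columns grow to the right and rows downward; lengths in m; the calibration is good to about 2 mm. A picture is of the moment at which its call begins: read the wrist's pose just before it. camera_info takes no time and is no camera call.
- sign_off(): hands the job in, once; it reports no verdict.
The state is a dict: "time": time; "qpos": joint angles; "dq": joint speeds; "joint_efforts": joint torques, N m; "eef_pos": TCP position; "tcp_rot": TCP orientation; "contact_force": force on the tool from outside, world axes, zero at the start; "wrist_torque": the same for the moment, N m; "opening": opening from 0.0 (shut) to 1.0 (fully open).
Only numpy, scipy, OpenCV 4.12 (cv2) and the standard library are available. Lean on these libraries where they do the work, as an engineer would, in place of code of your own. Each camera call takes 0.05 s, during which the arm holds its last target. There are 200 camera calls.

## Working session

There is one attempt and no reset: what is moved stays moved. The work goes in short steps, Python scripts to look and compute and a shell command to move; the robot and the scene stay as the last step left them, time stands still between calls to the robot, and variables do not carry over. Pictures are saved under pics/ and viewed, about 8 in all and at most 12, crops included, and the job is handed in when it is done.

```bash
mkdir -p pics; ls
python3 - <<'E'
from plant import *
import cv2,numpy as np
s=get_state();print({k:np.round(v,3).tolist() for k,v in s.items()})
for n in("top","scene","wrist"):
    i=camera_info(n);print(n,{k:np.round(v,4).tolist() for k,v in i.items()})
    cv2.imwrite(f"pics/{n}0.png",read_camera(n)[:,:,::-1])
E
```

```text
pics
{'time': 0.0, 'qpos': [1.149, 0.287, 1.578, 0.0, 1.279, -0.15], 'dq': [-0.0, 0.001, -0.001, -0.001, 0.0, 0.001], 'joint_efforts': [0.002, -40.598, -29.262, 0.0, 0.006, -0.0], 'eef_pos': [0.181, 0.65, 0.247], 'tcp_rot': [0.136, 0.991, -0.001, -0.0], 'contact_force': [-0.458, 0.426, -0.502], 'wrist_torque': [0.018, 0.016, 0.004], 'opening': 0.997}
top {'K': [[463.8926, 0.0, 317.4507], [0.0, 463.8926, 205.5976], [0.0, 0.0, 1.0]], 'k1': -0.0903, 'R': [[-0.0282, -0.9995, 0.0139], [-0.9868, 0.0256, -0.1598], [0.1593, -0.0182, -0.9871]], 't': [0.1316, 0.4689, 1.0091]}
scene {'K': [[369.8758, 0.0, 314.6916], [0.0, 369.8758, 200.3206], [0.0, 0.0, 1.0]], 'k1': -0.0119, 'R': [[-0.1334, 0.991, 0.0043], [0.8224, 0.1132, -0.5575], [-0.553, -0.0708, -0.8302]], 't': [-0.056, -0.3457, 1.2837]}
wrist {'K': [[307.5269, 0.0, 322.9874], [0.0, 307.5269, 191.7364], [0.0, 0.0, 1.0]], 'k1': -0.0299, 'mount': [[-0.0007, -0.9654, -0.2609, 0.0655], [1.0, -0.0007, 0.0, -0.0009], [-0.0002, -0.2609, 0.9654, -0.1258], [0.0, 0.0, 0.0, 1.0]]}
```

View pics/top0.png

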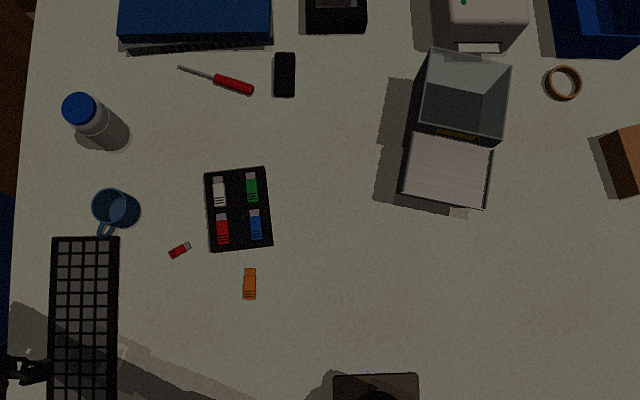

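View pics/scene0.png

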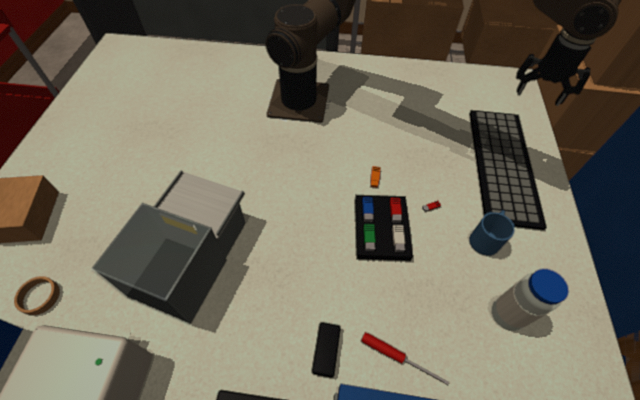

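Top view: the candidates are the red block in the tray's lower-left pocket (222,229), a small red stick beside the tray (180,250), an orange block (249,284) and the screwdriver's red handle (233,84). By the description it is the tray one: red, larger, not orange. I'll check it in a close crop and measure.

```bash
cat > h.py <<'E'
from plant import *
import cv2,numpy as np
from scipy.spatial.transform import Rotation as Ro
def cam(n,s=None):
    i=camera_info(n)
    if n=="wrist":
        s=s or get_state();T=np.eye(4);T[:3,:3]=Ro.from_quat(s["tcp_rot"]).as_matrix();T[:3,3]=s["eef_pos"]
        C=np.linalg.inv(T@np.array(i["mount"]));R,t=C[:3,:3],C[:3,3]
    else: R,t=np.array(i["R"]),np.array(i["t"])
    return np.array(i["K"]),i["k1"],R,t
def px2w(c,uv,z):
    K,k1,R,t=c
    d=np.linalg.inv(K)@[*uv,1]; r=np.linalg.norm(d[:2]);x=r
    for _ in range(20): x=r/(1+k1*x*x)
    d[:2]*=x/max(r,1e-9); w=R.T@d;o=-R.T@t
    return o+w*(z-o[2])/w[2]
def w2px(c,X):
    K,k1,R,t=c
    p=R@np.asarray(X)+t; m=p[:2]/p[2]; m=m*(1+k1*(m@m)); return (K@[*m,1])[:2]
E
python3 - <<'E'
from h import *
im=cv2.imread("pics/top0.png");c=cam("top")
a=cv2.convertScaleAbs(im[155:310,155:285],alpha=1.5);b=cv2.convertScaleAbs(im[40:225,370:530],alpha=1.5)
a=cv2.resize(a,None,fx=3.5,fy=3.5,interpolation=2)[:560];b=cv2.resize(b,None,fx=2.0,fy=2.0,interpolation=2)
o=np.zeros((560,800,3),np.uint8);o[:a.shape[0],:a.shape[1]]=a;o[:b.shape[0],460:460+b.shape[1]]=b
cv2.imwrite("pics/crop1.png",o)
h=cv2.cvtColor(im,cv2.COLOR_BGR2HSV)
m=(((h[...,0]<6)|(h[...,0]>174))&(h[...,1]>150)&(h[...,2]>70)).astype(np.uint8)
n,_,st,ce=cv2.connectedComponentsWithStats(m)
for k in range(1,n):
    if st[k,4]>15: print(st[k],ce[k],px2w(c,ce[k],.041).round(4))
for nme,uv in dict(tl=(205,173),tr=(266,167),br=(272.5,246),bl=(210.5,251.5)).items(): print(nme,px2w(c,uv,.03).round(4))
for nme,uv in dict(nl=(398,196),nr=(486,209),fl=(408,134),fr=(493,149)).items(): print(nme,px2w(c,uv,.125).round(4))
E
```

```text
[214  74  39  18 255] [233.39215686  82.45098039] [0.7715 0.3093 0.041 ]
[216 220  13  24 204] [222.04411765 230.60294118] [0.4207 0.3331 0.041 ]
[174 244  12  12  79] [179.13924051 249.56962025] [0.3807 0.429  0.041 ]
tl [0.5561 0.3753 0.03  ]
tr [0.5664 0.2346 0.03  ]
br [0.3845 0.2219 0.03  ]
bl [0.3756 0.3611 0.03  ]
nl [ 0.474  -0.0475  0.125 ]
nr [ 0.4417 -0.2324  0.125 ]
fl [ 0.6077 -0.0769  0.125 ]
fr [ 0.5714 -0.2598  0.125 ]
```

View pics/crop1.png

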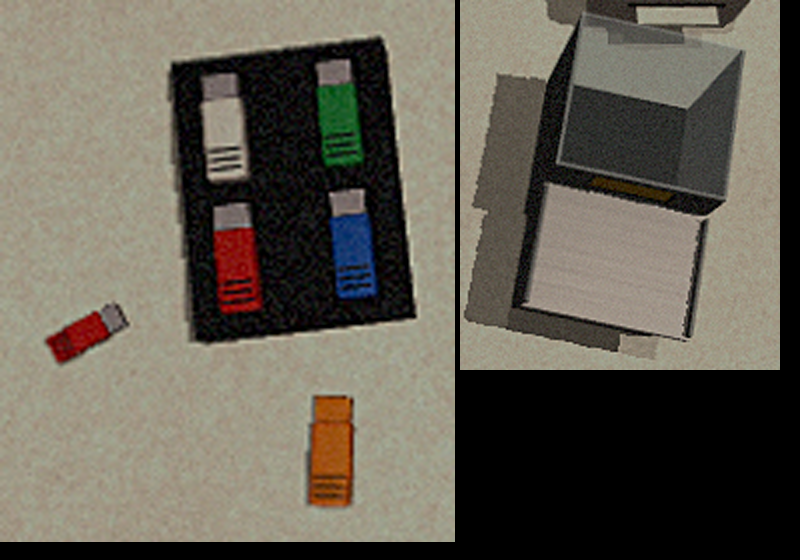

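The crop confirms it: the large red drive with the metal cap is in the tray's robot-side left pocket, crop centre (237,258), which is px (222.7,228.7). The small red stick and the orange block are loose on the table. Moving above the drive now.

```bash
python3 -m jog '{"travel":[[24,-32,0],[24,-32,0],[24,-32,0],[24,-32,0],[24,-32,0]],"dr":[[0,0,2],[0,0,2],[0,0,2],[0,0,2],[0,0,2]],"jaw":[60,60,60,60,60]}' 70 && python3 -m jog '{"travel":[[24,-32,-10],[24,-32,-10],[24,-32,-10],[24,-32,-10],[28,-30,-10]],"dr":[[0,0,2],[0,0,2],[0,0,2],[0,0,2],[0,0,1.7]],"jaw":[60,60,60,60,60]}' && python3 -m jog '{"travel":[[0,0,0],[0,0,0]],"dr":[[0,0,0],[0,0,0]],"jaw":[60,60]}'
python3 - <<'E'
from h import *
s=get_state();im=read_camera("wrist")[:,:,::-1];cv2.imwrite("pics/w1.png",im);c=cam("wrist",s)
print(s["eef_pos"].round(4) if hasattr(s["eef_pos"],"round") else s["eef_pos"],s["tcp_rot"],s["opening"],s["contact_force"])
print("pred px",w2px(c,[.425,.3325,.041]))
h=cv2.cvtColor(im,cv2.COLOR_BGR2HSV)
m=(((h[...,0]<6)|(h[...,0]>174))&(h[...,1]>150)&(h[...,2]>60)).astype(np.uint8)
n,_,st,ce=cv2.connectedComponentsWithStats(m)
for k in range(1,n):
    if st[k,4]>60: print(st[k],ce[k],px2w(c,ce[k],.041).round(4))
E
```

```text
time: 0.57
eef_pos: [0.3017, 0.4886, 0.2479]
tcp_rot: [0.047, 0.999, -0.0, -0.0]
contact_force: [0.1, 1.0, -0.5]
opening: 0.762
time: 0.98
eef_pos: [0.4249, 0.3307, 0.1978]
tcp_rot: [-0.037, 0.999, -0.0, -0.0]
contact_force: [1.0, 0.1, -0.1]
opening: 0.764
time: 1.15
eef_pos: [0.4255, 0.3308, 0.1974]
tcp_rot: [-0.034, 0.999, -0.0, -0.001]
contact_force: [-0.0, 0.2, -1.2]
opening: 0.769
[0.4255 0.3308 0.1974] [-3.36824491e-02  9.99432000e-01 -3.49708908e-04 -1.02402803e-03] 0.769499900940486 [-0.03625323  0.22919102 -1.21220416]
pred px [325.98748619 180.87970114]
[417 124  40  31 563] [434.61456483 139.6678508 ] [0.3798 0.4288 0.041 ]
[ 311  146   29   56 1295] [324.24015444 171.67953668] [0.4163 0.3303 0.041 ]
```

View pics/w1.png

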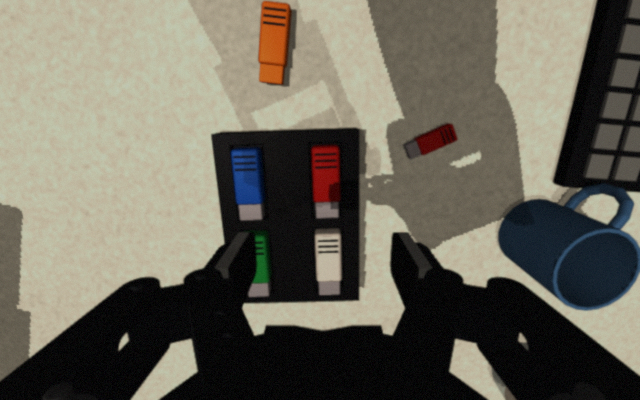

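The wrist view shows the red drive at about (326,182), with top-face corners near (311,147), (339,147), (341,217) and (315,218).

Run:
```python
from h import *
c=cam("wrist");im=cv2.imread("pics/w1.png")
P=[px2w(c,u,.041) for u in [(311,147),(339,147),(341,217),(315,218)]]
for p in P: print(p.round(4))
print(np.mean(P,0).round(4))
T=[px2w(c,u,.03) for u in [(213,134),(358,130),(358,299),(230,302)]]
for p in T: print(p.round(4))
cr=cv2.resize(cv2.convertScaleAbs(im[120:310,200:370],alpha=1.5),None,fx=3,fy=3,interpolation=2);cv2.imwrite("pics/crop2.png",cr)
```

```text
[0.3939 0.3179 0.041 ]
[0.3921 0.3435 0.041 ]
[0.4597 0.351  0.041 ]
[0.4625 0.3258 0.041 ]
[0.4271 0.3346 0.041 ]
[0.3892 0.2242 0.03  ]
[0.3762 0.3607 0.03  ]
[0.5574 0.3787 0.03  ]
[0.5712 0.2383 0.03  ]
```

View pics/crop2.png

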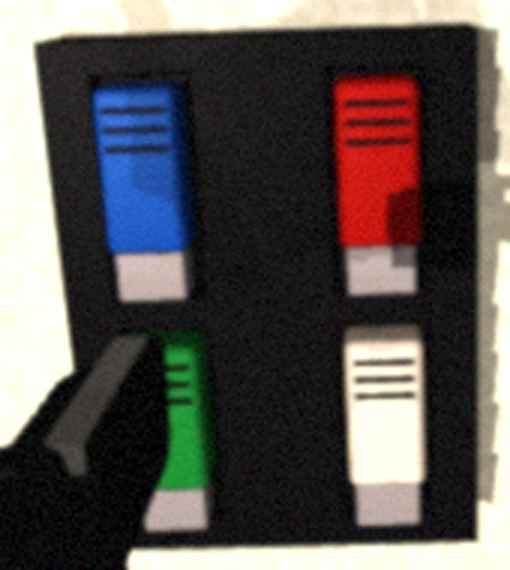

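```bash
python3 -m jog '{"travel":[[0.5,2.7,-25],[0,0,-25],[0,0,-25],[0,0,-25],[0,0,-20]],"dr":[[0,0,1.1],[0,0,0],[0,0,0],[0,0,0],[0,0,0]],"jaw":[60,60,60,60,60]}' && python3 -m jog '{"travel":[[0,0,-15],[0,0,-8],[0,0,-4.4],[0,0,0],[0,0,0]],"dr":[[0,0,0],[0,0,0],[0,0,0],[0,0,0],[0,0,0]],"jaw":[60,60,60,60,60]}' && python3 -m jog '{"travel":[[0,0,0],[0,0,0],[0,0,0],[0,0,0],[0,0,0]],"dr":[[0,0,0],[0,0,0],[0,0,0],[0,0,0],[0,0,0]],"jaw":[230,230,230,230,230]}' 70 && python3 -m jog '{"travel":[[0,0,0],[0,0,0],[0,0,0],[0,0,0]],"dr":[[0,0,0],[0,0,0],[0,0,0],[0,0,0]],"jaw":[230,230,230,230]}'
```

```text
time: 1.62
eef_pos: [0.4237, 0.3367, 0.0771]
tcp_rot: [-0.047, 0.999, -0.0, -0.0]
contact_force: [0.1, -0.9, 0.6]
opening: 0.764
time: 2.03
eef_pos: [0.4256, 0.3362, 0.052]
tcp_rot: [-0.046, 0.999, 0.0, 0.001]
contact_force: [-0.1, 0.6, 0.2]
opening: 0.766
time: 2.45
eef_pos: [0.426, 0.3352, 0.0524]
tcp_rot: [-0.046, 0.999, -0.0, 0.001]
contact_force: [-1.1, -2.1, 6.0]
opening: 0.274
time: 2.78
eef_pos: [0.4259, 0.3352, 0.0523]
tcp_rot: [-0.046, 0.999, -0.0, 0.0]
contact_force: [-0.9, -3.3, 5.5]
opening: 0.274
```

```bash
python3 -m jog '{"travel":[[0,0,3],[0,0,5],[0,0,8],[0,0,12],[0,0,12]],"dr":[[0,0,0],[0,0,0],[0,0,0],[0,0,0],[0,0,0]],"jaw":[230,230,230,230,230]}' && python3 -m jog '{"travel":[[0,0,20],[0,0,25],[0,0,25],[0,0,10],[0,0,0]],"dr":[[0,0,0],[0,0,0],[0,0,0],[0,0,0],[0,0,0]],"jaw":[230,230,230,230,230]}'
python3 - <<'E'
from h import *
im=read_camera("wrist")[:,:,::-1];cv2.imwrite("pics/w2.png",im)
E
```

```text
time: 3.2
eef_pos: [0.4251, 0.3353, 0.092]
tcp_rot: [-0.046, 0.999, -0.0, -0.0]
contact_force: [0.5, -0.3, -2.1]
opening: 0.27
time: 3.62
eef_pos: [0.4273, 0.3365, 0.1756]
tcp_rot: [-0.046, 0.999, 0.002, 0.004]
contact_force: [0.2, -0.0, -0.8]
opening: 0.272
```

View pics/w2.png

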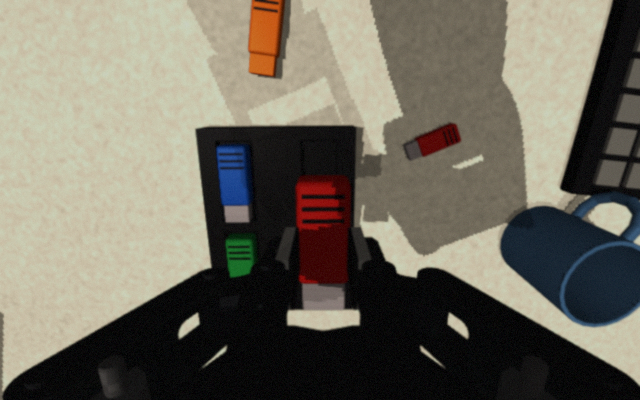

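The drive is held level and its pocket is empty. Moving over to the shelf.

```bash
python3 -m jog '{"travel":[[4,-20,25],[4,-30,25],[4,-36,25],[4,-38,15],[4,-38,5]],"dr":[[0,0,-1],[0,0,-1.3],[0,0,-1.3],[0,0,-1.3],[0,0,-1.3]],"jaw":[230,230,230,230,230]}' && python3 -m jog '{"travel":[[4,-38,0],[4,-38,0],[4,-38,0],[4,-38,0],[4,-38,0]],"dr":[[0,0,-1.3],[0,0,-1.3],[0,0,-1.3],[0,0,-1.3],[0,0,-1.3]],"jaw":[230,230,230,230,230]}' && python3 -m jog '{"travel":[[4,-38,0],[4,-38,0],[4,-30,0],[0,-18,0],[0,0,0]],"dr":[[0,0,-1.3],[0,0,-1.3],[0,0,-1.3],[0,0,0],[0,0,0]],"jaw":[230,230,230,230,230]}' && python3 -m jog '{"travel":[[0,0,0],[0,0,0]],"dr":[[0,0,0],[0,0,0]],"jaw":[230,230]}'
python3 - <<'E'
from h import *
im=read_camera("wrist")[:,:,::-1];cv2.imwrite("pics/w3.png",im)
cv2.imwrite("pics/top3.png",read_camera("top")[:,:,::-1])
E
```

```text
time: 4.08
eef_pos: [0.4454, 0.1741, 0.266]
tcp_rot: [0.008, 1.0, 0.0, 0.001]
contact_force: [1.4, -0.3, -0.7]
opening: 0.27
time: 4.5
eef_pos: [0.4639, -0.0163, 0.2626]
tcp_rot: [0.066, 0.998, 0.0, -0.002]
contact_force: [0.8, -0.1, -0.9]
opening: 0.272
time: 4.92
eef_pos: [0.4762, -0.1417, 0.2623]
tcp_rot: [0.101, 0.995, 0.0, -0.002]
contact_force: [-1.1, 0.2, -1.3]
opening: 0.272
time: 5.08
eef_pos: [0.4764, -0.1379, 0.2631]
tcp_rot: [0.099, 0.995, 0.001, -0.001]
contact_force: [0.2, -0.2, -2.2]
opening: 0.272
```

View pics/w3.png

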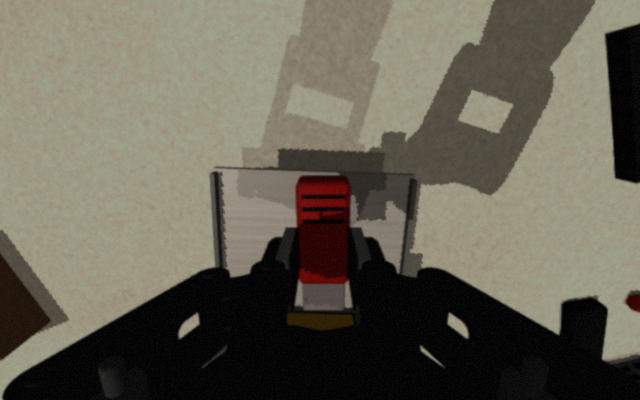

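The outer edge of the shelf runs from (216,168) to (412,175). The strips are at the left (213,175→219,270) and right (415,180→404,275), and the yellow flap is at (322,321).

Run:
```python
from h import *
c=cam("wrist")
for n,u,z in [("oL",(216,168),.12),("oR",(412,175),.12),("sLo",(213,175),.13),("sLi",(221,265),.13),("sRo",(415,180),.13),("sRi",(405,270),.13)]: print(n,px2w(c,u,z).round(4))
im=cv2.imread("pics/w3.png");cr=im[150:340,190:440]
a=cv2.resize(cv2.convertScaleAbs(cr,alpha=1.8),None,fx=2.4,fy=2.4,interpolation=2)
t=cv2.imread("pics/top0.png")[120:220,385:505]
b=cv2.resize(cv2.convertScaleAbs(t,alpha=1.8),None,fx=1.6*2.4,fy=1.6*2.4,interpolation=2)
cv2.imwrite("pics/crop3.png",a);cv2.imwrite("pics/crop4.png",b);print(a.shape,b.shape)
```

```text
oL [ 0.4434 -0.229   0.12  ]
oR [ 0.4842 -0.0582  0.12  ]
sLo [ 0.4476 -0.2295  0.13  ]
sLi [ 0.5321 -0.2471  0.13  ]
sRo [ 0.4864 -0.0587  0.13  ]
sRi [ 0.5712 -0.0783  0.13  ]
(456, 600, 3) (384, 461, 3)
```

View pics/crop4.png

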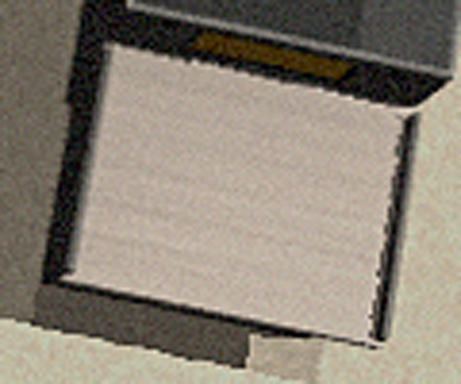

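View pics/crop3.png

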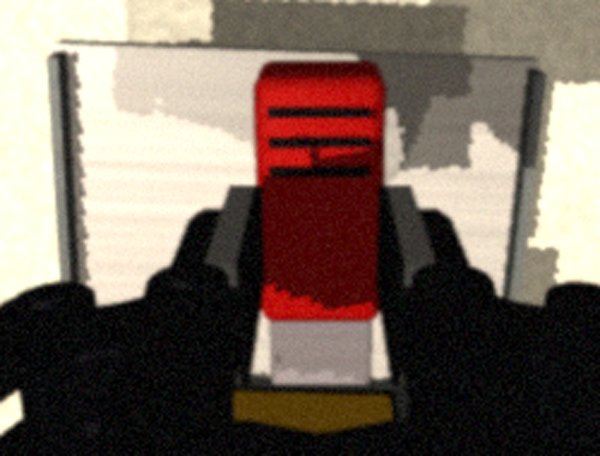

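Run:
```python
from h import *
c=cam("top")
P={n:px2w(c,(385+u/3.84,120+v/3.84),.12) for n,(u,v) in dict(nl=(62,280),nr=(383,346),wl=(110,43),wr=(405,106)).items()}
for n,p in P.items(): print(n,p.round(4))
f=lambda a,b:np.degrees(np.arctan2(*(P[b]-P[a])[:2])) 
print("yaw near",-np.degrees(np.arctan2(*(P['nl']-P['nr'])[:2])),"wall",-np.degrees(np.arctan2(*(P['wl']-P['wr'])[:2])))
cw=cam("wrist"); e=[px2w(cw,(190+u/2.4,150+v/2.4),.12) for u,v in((60,40),(537,58))];print(e, "flap mid",px2w(cw,(190+313/2.4,150+389/2.4),.12),px2w(cw,(190+313/2.4,150+389/2.4),.16))
for o,y in((np.mean(e,0),12.5),((P['nl']+P['nr'])/2,12)):
    a=np.radians(-y);x=np.array([np.cos(a),np.sin(a),0]);print("outer mid",o.round(4),"port",(o+.14*x).round(4))
print("wall mid top",((P['wl']+P['wr'])/2).round(4))
```

```text
nl [ 0.4812 -0.0555  0.12  ]
nr [ 0.4402 -0.2314  0.12  ]
wl [ 0.6154 -0.0907  0.12  ]
wr [ 0.576  -0.2566  0.12  ]
yaw near -13.1438083496149 wall -13.364042588265473
[array([ 0.44204735, -0.22958374,  0.12      ]), array([ 0.48370093, -0.05660636,  0.12      ])] flap mid [ 0.60788971 -0.1672192   0.12      ] [ 0.57892517 -0.16106047  0.16      ]
outer mid [ 0.4629 -0.1431  0.12  ] port [ 0.5996 -0.1734  0.12  ]
outer mid [ 0.4607 -0.1435  0.12  ] port [ 0.5976 -0.1726  0.12  ]
wall mid top [ 0.5957 -0.1736  0.12  ]
```

```bash
python3 -m jog '{"travel":[[15,-6,0],[15,-6,-10],[15,-6,-20],[15,-4.4,-20],[0,0,-20]],"dr":[[0,0,-0.6],[0,0,-0.6],[0,0,-0.6],[0,0,0],[0,0,0]],"jaw":[230,230,230,230,230]}' && python3 -m jog '{"travel":[[0,0,-15],[0,0,-8],[0,0,-5],[0,0,0],[0,0,0]],"dr":[[0,0,0],[0,0,0],[0,0,0],[0,0,0],[0,0,0]],"jaw":[230,230,230,230,230]}'
```

```text
time: 5.6
eef_pos: [0.5394, -0.1607, 0.1945]
tcp_rot: [0.114, 0.994, -0.0, 0.001]
contact_force: [0.2, 0.2, -0.5]
opening: 0.27
time: 6.02
eef_pos: [0.5375, -0.1609, 0.1676]
tcp_rot: [0.114, 0.993, -0.0, 0.001]
contact_force: [0.1, -0.6, -0.6]
opening: 0.271
```

```bash
python3 -m jog '{"travel":[[0,0,-5],[0,0,-5],[0,0,-4],[0,0,0]],"dr":[[0,0,0],[0,0,0],[0,0,0],[0,0,0]],"jaw":[230,230,230,230]}' && python3 -m jog '{"travel":[[0,0,-1.5],[0,0,-1],[0,0,0]],"dr":[[0,0,0],[0,0,0],[0,0,0]],"jaw":[230,230,230]}'
```

```text
time: 6.35
eef_pos: [0.5365, -0.1609, 0.1518]
tcp_rot: [0.115, 0.993, 0.0, -0.001]
contact_force: [0.4, 0.2, -2.4]
opening: 0.277
time: 6.6
eef_pos: [0.537, -0.1612, 0.1501]
tcp_rot: [0.115, 0.993, 0.0, -0.0]
contact_force: [-0.4, 0.1, -1.4]
opening: 0.276
```

```bash
python3 -m jog '{"travel":[[0,0,-1],[0,0,0]],"dr":[[0,0,0],[0,0,0]],"jaw":[230,230]}'; python3 -m jog '{"travel":[[0,0,-0.8],[0,0,0]],"dr":[[0,0,0],[0,0,0]],"jaw":[230,230]}'
```

```text
time: 6.77
eef_pos: [0.5373, -0.1613, 0.1495]
tcp_rot: [0.115, 0.993, -0.0, 0.0]
contact_force: [0.1, 0.0, 0.2]
opening: 0.272
time: 6.93
eef_pos: [0.5373, -0.1613, 0.1494]
tcp_rot: [0.115, 0.993, -0.0, 0.0]
contact_force: [-2.6, 0.8, 3.9]
opening: 0.274
```

```bash
python3 -m jog '{"travel":[[0,0,0],[0,0,0],[0,0,0],[0,0,0],[0,0,0]],"dr":[[0,0,0],[0,0,0],[0,0,0],[0,0,0],[0,0,0]],"jaw":[170,140,110,110,110]}' && python3 -m jog '{"travel":[[0,0,10],[0,0,20],[0,0,25],[0,0,25],[0,0,20]],"dr":[[0,0,0],[0,0,0],[0,0,0],[0,0,0],[0,0,0]],"jaw":[110,110,110,110,110]}' && python3 -m jog '{"travel":[[-20,4.7,0],[-30,7,0],[-30,7,0],[-30,7,0],[0,0,0]],"dr":[[0,0,0],[0,0,0],[0,0,0],[0,0,0],[0,0,0]],"jaw":[255,255,255,255,255]}' && python3 -m jog '{"travel":[[0,0,0],[0,0,0]],"dr":[[0,0,0],[0,0,0]],"jaw":[255,255]}'
python3 - <<'E'
from h import *
a=read_camera("wrist")[100:330,170:470,::-1];b=read_camera("top")[110:230,380:510,::-1]
a=cv2.resize(a,None,fx=1.5,fy=1.5);b=cv2.resize(b,None,fx=2.6,fy=2.6,interpolation=2)
o=np.zeros((max(a.shape[0],b.shape[0]),a.shape[1]+b.shape[1],3),np.uint8);o[:a.shape[0],:a.shape[1]]=a;o[:b.shape[0],a.shape[1]:]=b
cv2.imwrite("pics/c5.png",cv2.convertScaleAbs(o,alpha=1.5));print(o.shape,get_state()["qpos"])
E
```

```text
time: 7.35
eef_pos: [0.537, -0.1611, 0.1482]
tcp_rot: [0.115, 0.993, 0.0, -0.0]
contact_force: [0.2, 0.0, -0.1]
opening: 0.57
time: 7.77
eef_pos: [0.5375, -0.1614, 0.2513]
tcp_rot: [0.115, 0.993, -0.0, 0.001]
contact_force: [0.7, -0.5, 0.5]
opening: 0.565
time: 8.18
eef_pos: [0.4231, -0.1337, 0.2478]
tcp_rot: [0.115, 0.993, 0.0, -0.001]
contact_force: [1.1, -0.5, -0.3]
opening: 0.003
time: 8.35
eef_pos: [0.4277, -0.1358, 0.2496]
tcp_rot: [0.115, 0.993, -0.0, 0.001]
contact_force: [0.3, 0.3, -0.1]
opening: -0.006
(345, 788, 3) [-5.34050341e-01 -2.35196260e-01  2.10724067e+00  1.03210002e-04
  1.26806682e+00 -1.87506176e+00]
```

View pics/c5.png

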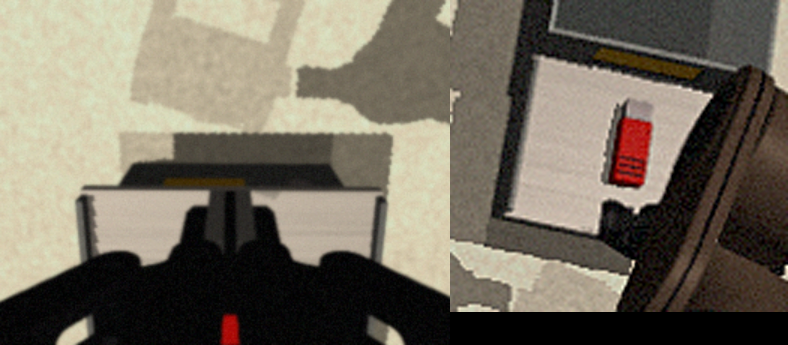

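The drive lies flat and free on the shelf, aligned with the port. In the right-hand inset it is at about (632,142). The closed fingers are behind it, so I'll lower them behind its rear end, watching the force.

```bash
python3 -m jog '{"travel":[[17,-4,-15],[17,-4,-20],[16.6,-3.9,-20],[0,0,-20],[0,0,-13]],"dr":[[0,0,0],[0,0,0],[0,0,0],[0,0,0],[0,0,0]],"jaw":[255,255,255,255,255]}' && python3 -m jog '{"travel":[[0,0,-5],[0,0,0],[0,0,-4],[0,0,0],[0,0,0]],"dr":[[0,0,0],[0,0,0],[0,0,0],[0,0,0],[0,0,0]],"jaw":[255,255,255,255,255]}'
```

```text
time: 8.87
eef_pos: [0.4786, -0.1475, 0.1581]
tcp_rot: [0.114, 0.993, 0.001, -0.001]
contact_force: [-0.5, 0.7, -0.0]
opening: 0.002
time: 9.28
eef_pos: [0.4783, -0.1477, 0.1524]
tcp_rot: [0.115, 0.993, -0.0, 0.001]
contact_force: [-0.5, -0.0, 0.1]
opening: -0.005
```

```bash
python3 -m jog '{"travel":[[0,0,-3],[0,0,0]],"dr":[[0,0,0],[0,0,0]],"jaw":[255,255]}'; python3 -m jog '{"travel":[[0,0,-3],[0,0,0]],"dr":[[0,0,0],[0,0,0]],"jaw":[255,255]}'; python3 -m jog '{"travel":[[0,0,0],[0,0,0]],"dr":[[0,0,0],[0,0,0]],"jaw":[255,255]}'
```

```text
time: 9.45
eef_pos: [0.4778, -0.1475, 0.1487]
tcp_rot: [0.115, 0.993, -0.0, 0.0]
contact_force: [-1.1, -0.0, 0.6]
opening: -0.001
time: 9.62
eef_pos: [0.4774, -0.1472, 0.1451]
tcp_rot: [0.115, 0.993, 0.0, -0.0]
contact_force: [0.3, 1.2, 0.8]
opening: 0.006
time: 9.78
eef_pos: [0.4777, -0.1474, 0.1454]
tcp_rot: [0.115, 0.993, -0.0, -0.0]
contact_force: [-0.3, 0.2, -0.6]
opening: 0.002
```

```bash
python3 -m jog '{"travel":[[0,0,-3],[0,0,0],[5.9,-1.4,0],[5.9,-1.4,0],[7.8,-1.8,0]],"dr":[[0,0,0],[0,0,0],[0,0,0],[0,0,0],[0,0,0]],"jaw":[255,255,255,255,255]}' && python3 -m jog '{"travel":[[7.8,-1.8,0],[7.8,-1.8,0],[7.8,-1.8,0],[7.8,-1.8,0],[7.8,-1.8,0]],"dr":[[0,0,0],[0,0,0],[0,0,0],[0,0,0],[0,0,0]],"jaw":[255,255,255,255,255]}'
```

```text
time: 10.2
eef_pos: [0.4978, -0.1521, 0.1425]
tcp_rot: [0.115, 0.993, 0.0, -0.0]
contact_force: [-0.4, 0.0, 0.1]
opening: -0.003
time: 10.62
eef_pos: [0.537, -0.1611, 0.1424]
tcp_rot: [0.115, 0.993, 0.0, -0.0]
contact_force: [-2.0, 0.3, 2.4]
opening: 0.001
```

```bash
python3 -m jog '{"travel":[[7.8,-1.8,0],[7.8,-1.8,0],[7.8,-1.8,0],[5.9,-1.4,0],[0,0,0]],"dr":[[0,0,0],[0,0,0],[0,0,0],[0,0,0],[0,0,0]],"jaw":[255,255,255,255,255]}' && python3 -m jog '{"travel":[[4,-0.9,0],[4,-0.9,0],[4,-0.9,0],[0,0,0]],"dr":[[0,0,0],[0,0,0],[0,0,0],[0,0,0]],"jaw":[255,255,255,255]}'
python3 - <<'E'
from h import *
b=read_camera("top")[60:210,390:520,::-1];a=read_camera("scene")[160:330,80:260,::-1]
a=cv2.resize(a,(398,376));b=cv2.resize(b,(326,376))
cv2.imwrite("pics/c6.png",cv2.convertScaleAbs(np.hstack([a,b]),alpha=1.5))
h=cv2.cvtColor(cv2.imread("pics/c6.png"),cv2.COLOR_BGR2HSV);m=((h[...,0]<6)|(h[...,0]>174))&(h[...,1]>150)&(h[...,2]>50)
ys,xs=np.nonzero(m);print(len(xs), [(m[:,:398].sum(),m[:,398:].sum())])
for o in(0,398):
    y,x=np.nonzero(m[:,o:o+398]); 
    if len(x):print(o,x.min(),x.max(),y.min(),y.max())
E
```

```text
time: 11.03
eef_pos: [0.5671, -0.1683, 0.1426]
tcp_rot: [0.115, 0.993, -0.0, 0.001]
contact_force: [-0.4, 0.1, 0.8]
opening: 0.002
time: 11.37
eef_pos: [0.5783, -0.1707, 0.1426]
tcp_rot: [0.115, 0.993, -0.0, 0.001]
contact_force: [-0.0, 0.3, -0.6]
opening: -0.003
0 [(np.int64(0), np.int64(0))]
```

Contact force has vanished and no red is visible. I'll creep closer to the wall, to be sure, then back off and look.

```bash
python3 -m jog '{"travel":[[2,-0.5,0],[2,-0.5,0],[0,0,0]],"dr":[[0,0,0],[0,0,0],[0,0,0]],"jaw":[255,255,255]}' && python3 -m jog '{"travel":[[2,-0.5,0],[2,-0.5,0],[0,0,0]],"dr":[[0,0,0],[0,0,0],[0,0,0]],"jaw":[255,255,255]}'
```

```text
time: 11.72
eef_pos: [0.5819, -0.1716, 0.1426]
tcp_rot: [0.115, 0.993, -0.0, 0.0]
contact_force: [-0.2, -0.4, -0.0]
opening: -0.002
time: 11.97
eef_pos: [0.5857, -0.1725, 0.1424]
tcp_rot: [0.115, 0.993, 0.0, -0.0]
contact_force: [-1.0, -0.4, 0.4]
opening: -0.004
```

Now about at the wall (roughly 1 mm), with no contact. Backing off, lifting clear to the side and looking.

```bash
python3 -m jog '{"travel":[[-15,3.5,0],[-25,5.8,0],[-25,5.8,10],[-20,20,30],[-10,30,30]],"dr":[[0,0,0],[0,0,0],[0,0,0],[0,0,0],[0,0,0]],"jaw":[255,255,255,255,255]}' && python3 -m jog '{"travel":[[-10,38,20],[0,38,20],[0,38,10],[0,38,0],[0,38,0]],"dr":[[0,0,0],[0,0,0],[0,0,0],[0,0,0],[0,0,0]],"jaw":[255,255,255,255,255]}' && python3 -m jog '{"travel":[[0,38,0],[0,30,0],[0,0,0],[0,0,0],[0,0,0]],"dr":[[0,0,0],[0,0,0],[0,0,0],[0,0,0],[0,0,0]],"jaw":[255,255,255,255,255]}' && python3 -m jog '{"travel":[[0,0,0],[0,0,0],[0,0,0],[0,0,0],[0,0,0]],"dr":[[0,0,0],[0,0,0],[0,0,0],[0,0,0],[0,0,0]],"jaw":[255,255,255,255,255]}'
python3 - <<'E'
from h import *
b=read_camera("top")[:,:,::-1];a=read_camera("scene")[:,:,::-1]
cv2.imwrite("pics/topF.png",b);cv2.imwrite("pics/sceneF.png",a)
t0=cv2.imread("pics/top0.png")[40:215,385:520]
g=lambda i,w:cv2.resize(i,(w,300),interpolation=2)
o=np.vstack([np.hstack([g(b[40:215,385:520],230),g(t0,230),g(b[150:310,160:300],262)]),np.hstack([g(a[160:320,80:260],340),g(a[150:280,340:460],277),np.zeros((300,105,3),np.uint8)])])
cv2.imwrite("pics/c7.png",cv2.convertScaleAbs(o,alpha=1.8))
E
```

```text
time: 12.38
eef_pos: [0.4882, -0.1089, 0.21]
tcp_rot: [0.116, 0.993, 0.0, -0.002]
contact_force: [0.5, -0.3, 1.0]
opening: 0.001
time: 12.8
eef_pos: [0.4819, 0.0798, 0.2613]
tcp_rot: [0.115, 0.993, 0.0, 0.002]
contact_force: [0.5, -0.6, -0.4]
opening: 0.002
time: 13.22
eef_pos: [0.4816, 0.1459, 0.2594]
tcp_rot: [0.114, 0.993, -0.0, 0.0]
contact_force: [0.4, -0.4, 0.1]
opening: 0.003
time: 13.63
eef_pos: [0.4817, 0.1455, 0.2594]
tcp_rot: [0.115, 0.993, -0.0, 0.0]
contact_force: [0.1, -0.4, -0.3]
opening: 0.0
```

View pics/c7.png

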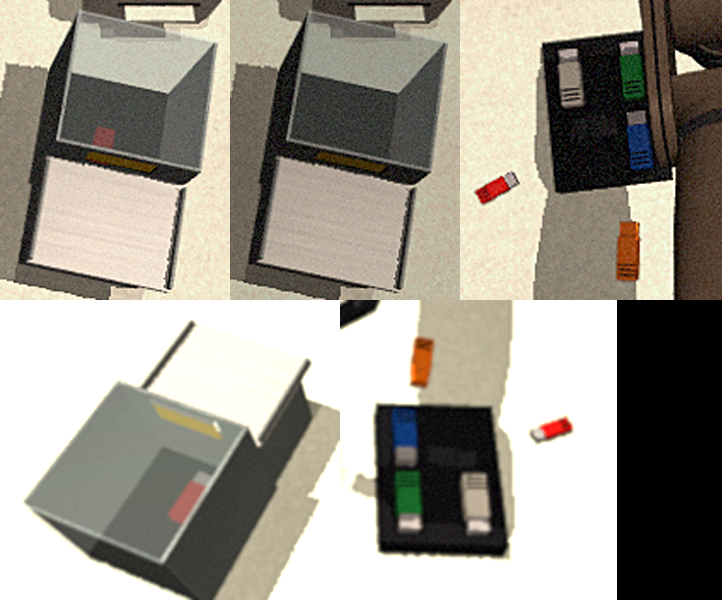

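The red drive lies in the bin (scene inset at (190,495), and through the roof at (104,137) in the top inset). The shelf is empty, and blue, green and white are in their pockets. I'll compare the flap numerically with its starting picture, then hand in.

Run:
```python
from h import *
r=[]
for n in("scene","top"):
    for f in("0","F"):
        i=cv2.imread(f"pics/{n}{f}.png");i=i[195:245,140:220] if n=="scene" else i[120:145,425:480]
        h=cv2.cvtColor(i,cv2.COLOR_BGR2HSV);y,x=np.nonzero((abs(h[...,0].astype(int)-23)<9)&(h[...,1]>110))
        print(n,f,len(x),x.mean().round(1),y.mean().round(1));r.append((len(x),x.mean(),y.mean()))
ok=all(abs(a[1]-b[1])<1.5 and abs(a[2]-b[2])<1.5 and abs(a[0]/b[0]-1)<.25 for a,b in(r[:2],r[2:]))
print(ok,get_state()["time"])
if ok: print(sign_off())
```

```text
scene 0 118 38.9 29.6
scene F 114 39.2 29.7
top 0 200 29.9 14.1
top F 198 30.5 14.1
True 13.7333
the job is handed in; nothing more can be done
None
```

The red USB drive is in the destruction bin and the flap is shut behind it. I handed the job in at about 13.7 s on the robot's clock, against the 54 s limit; `sign_off()` gives no verdict.

I took the large red drive from its tray pocket, leaving the small red stick and the orange block where they were. I laid it flat on the feed shelf, let go, and pushed it through the flap with closed fingers until they were about 1 mm from the wall.

My last checks:
- **Drive:** both cameras show it lying in the bin, and the shelf is empty.
- **Flap:** its yellow area matches the starting pictures to within 0.6 px in position and 4% in size, in both the scene and top views.
- **Other drives:** the blue, green and white drives are still in their pockets.
- **Robot:** it stands clear and touches nothing.

No check failed. The box angle came out between about -10 and -13.4 degrees across my measurements. I used about -13 degrees, and the push went through cleanly.

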